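# Find a rotor's heavy side and hold it down

## Task

The drum-shaped rotor on the balancing stand has a heavy side that cannot be seen. Take it by its crank handle, turn it by at least half a turn to feel which side is heavy, then bring the heavy side straight down and finish while you still hold the handle there, with the rotor at rest. Leave the loose bearing, nut and spanner beside the stand alone.

Things in the scene. Friction and masses are not known exactly. Their poses are not given: they have to be found in the camera images.
- stand: Grey balancing stand, screwed down: base plate 110 x 150 x 12 mm, pedestal behind the rotor. Origin: centre of the plate's underside; x along the rotor's level arbor, away from the robot; y left; z up. Arbor 170 mm above the bench. Its bearing is stiff (friction 0.20 N m, about 3.3 N at the handle): the rotor stays where it is left and never swings by itself.
- hub (a point): Fixed point on the arbor's axis in the plane of the rotor's front plate, 30 mm to -x and 170 mm up from the stand's origin; axes as the stand's. The rotor is a closed aluminium drum, 160 mm in diameter, with an evenly bolted dark front plate. A lead slug is hidden inside 55 mm from the axis, at an angle to the handle that differs every time: its heavy side, the only notable imbalance.
- handle (a point): Crank handle: black round sleeve, 21 mm in diameter, 64 mm long, spinning freely on a pin parallel to the arbor and 60 mm from its axis. It stands out towards the robot, 11 to 75 mm from the front plate. This point is on its centre line, 52 mm from the plate, where it is well gripped from above, fingers closing across it; it goes round with the rotor at heights of 110 to 230 mm.
- rotor (a joint): Rotor angle, rad: 0 with the handle straight above the arbor, growing as it goes over to the stand's -y side (clockwise for the robot); free for several turns. Turned slowly, the push along the handle's circle is 3.3 N plus up to 1.7 to 2.7 N as the slug rises (most when level with the arbor), less by as much as it sinks. If you stop and hold, most of the push remains.
- bearing_big: Loose ball bearing lying flat on the bench, 47 mm across, 14 mm high, to be left alone. Origin: centre of its underside.
- axle_nut: Loose hexagon nut, 24 x 27 x 13 mm, on the bench before the stand, to be left alone. Origin: centre of its underside.
- spanner_17: Loose combination spanner, 204 x 36 x 8 mm, on the bench right of the stand, to be left alone. Origin: centre of its underside.
There are look-alikes about, which are no part of the job. Of the things shaped like the stand, the grey one is meant.

How it is judged (in metres and radians):
On the way:
1. the rotor has been turned by about half a turn from where it stood (distance of handle from where it was at the start of the episode above 0.115 m), for 0.05 s.
At the end, for the whole second after the job is handed in: The hidden heavy slug is within 25 degrees of straight below the arbor, the rotor is at rest (under 0.05 rad/s), and the fingers grip the crank handle with more than 2 N (grasp point within 50 mm of the handle point) (z of slug_c0 in the frame of stand below 0.1202 m and contact force between the fingers and stand above 2 N and distance between the grasp point and handle below 0.05 m and velocity of joint rotor between -0.05 and 0.05 rad/s); the arm keeps its last pose, push and grip.
It fails at once if the bearing is pushed from its place by more than 20 mm (distance of bearing_big from where it was at the start of the episode above 0.02 m).
It fails at once if the nut is pushed from its place by more than 20 mm (distance of axle_nut from where it was at the start of the episode above 0.02 m).
It fails at once if the spanner is pushed from its place by more than 20 mm (distance of spanner_17 from where it was at the start of the episode above 0.02 m).
It also fails if it takes over 58 s, if anything falls off the work surface, if the arm or the gripper's body presses on something with over 40 N, if the wrist force passes 120 N, or if a joint passes its speed limit or range.

## Robot

A 6-joint arm with a two-finger parallel gripper is mounted at the origin on a cart in front of the work surface, level with it; the furniture and walls round the work are solid. World frame = base frame: x ahead of the robot, y to its left, z up, the work surface at z = 0. Lengths are in mm, angles in rad, forces in N, time in s.
With the tool pointing down it reaches from about 225 to 875 mm from the base axis. Payload 3.4 kg.
Tool frame: the origin (TCP) lies at the centre of the arm's flange, where the gripper is bolted on; the fingertips stand 173 mm ahead of it and the grasp point (between the pads) lies 155 mm ahead of it (bot.grip_point_offset is the z of the grasp point in the tool frame, in mm); z points along the fingers, y is the line along which they close (so a half turn about z gives the same grasp; the last joint's range is limited). The gripper opens to 85 mm and grips with 20 to 120 N. Pads are 22 mm wide; open, the fingers measure 114 mm over their backs; the gripper's body (76 mm by 85 mm) begins 54 mm behind the grasp point. The pads swing forward as they close: fully open they stand 13 mm farther back than shut.
Start: joints at [-1.308, 0.276, 1.505, -0, 1.361, -0.121], TCP at [215.304, -533.187, 404.728] pointing down, gripper open.
Joint ranges: [-2.89, 2.89], [-0.75, 2.08], [0.22, 2.7], [-1.18, 4.32], [0.11, 2.71], [-2.7, 2.7]. Speed limits (rad/s): [2.57, 2.57, 3.14, 3.14, 3.14, 3.14].

## Interface

Orientations are given as [roll, pitch, yaw] about the fixed x, y, z axes, in that order (R = Rz(yaw) Ry(pitch) Rx(roll)).
In Python, from workcell import bot gives the robot as it stands. Calls block until the motion is done:
- bot.goto(position, orientation): joint-space move of the TCP to a pose.
- bot.movel(position, attitude=None, v=150, until_force=None): straight line of the TCP; attitude=None keeps the orientation; v is the mean speed in mm/s. With until_force (N) it stops when the force on the tool has changed by that much, and returns True; else False.
- bot.movej(angles): joint-space move.
- bot.move_gripper(opening): finger opening in mm; the grip force is fixed at half the most; returns when the fingers have stopped.
- bot.pause(seconds).
- bot.inverse_kinematics(position, orientation): joint angles nearest the present ones, or None.
- bot.sense(): the state.
- bot.snapshot(name): name is "scene" or "top" or "wrist"; returns a dict with "frame" (420x560x3 uint8, red, green, blue), "intrinsics" (3x3 intrinsics, pixels), "R" (3x3) and "t" (3): a world point X has camera coordinates R X + t. Camera axes: x right, y down, z forward; pixel columns grow to the right and rows downward; lengths in mm; the calibration is good to about 2 mm. A picture is of the moment at which its call begins. There is no depth.
A pose or a line that the arm cannot do raises bot.PlanningError and nothing moves.
- bot.close_job(): hands the job in; it is judged then, once.
The state is a dict: "time_s": time; "joint_positions": joint angles; "joint_vel": joint speeds; "effort": joint torques, N m; "eef_pos": TCP position; "orientation": TCP orientation; "ft_force": force on the tool from outside, world axes, zero at the start; "moment": the same for the moment, N m; "opening": finger opening in mm; "gripper_force": force on a finger pad.
Only numpy, scipy, OpenCV 4.12 (cv2) and the standard library are available. Lean on these libraries where they do the work, as an engineer would, in place of code of your own. Each camera call takes 0.05 s, during which the arm holds its last target. There are 200 camera calls.

## Working session

There is one attempt and no reset: what is moved stays moved. The work goes in short steps, each a Python script; the robot and the scene stay as the last script left them, time stands still between calls to the robot, and variables do not carry over. Pictures are saved under pics/ and viewed, at most 10 in all, crops included, and the job is handed in when it is done.

```bash
mkdir -p pics; ls; python3 - <<'E'
from workcell import bot
import cv2,pickle,numpy as np
d={}
for n in ("scene","top","wrist"):
    s=bot.snapshot(n); d[n]=s; cv2.imwrite(f"pics/{n}0.png",s["frame"][:,:,::-1])
    print(n,s["intrinsics"].tolist(),s["R"].round(3).tolist(),s["t"].round(1).tolist())
pickle.dump(d,open("v0.pkl","wb"))
s=bot.sense();print(s["time_s"],s["orientation"],s["ft_force"])
E
```

```text
pics
scene [[458.02165703035143, 0.0, 283.42964083216333], [0.0, 458.02165703035143, 208.18102633499268], [0.0, 0.0, 1.0]] [[0.912, -0.409, 0.02], [-0.268, -0.633, -0.726], [0.309, 0.657, -0.688]] [-502.5, 167.5, 986.4]
top [[522.1616048215496, 0.0, 276.9587518199237], [0.0, 522.1616048215496, 214.9789736872292], [0.0, 0.0, 1.0]] [[0.217, -0.976, 0.004], [-0.937, -0.209, -0.281], [0.275, 0.057, -0.96]] [-241.6, 476.9, 1020.6]
wrist [[360.25926035817656, 0.0, 271.45345032734895], [0.0, 360.25926035817656, 210.9847014367052], [0.0, 0.0, 1.0]] [[0.374, -0.927, -0.001], [-0.889, -0.359, 0.284], [-0.264, -0.105, -0.959]] [-573.1, -35.6, 378.5]
0.15 [-3.14014244e+00 -1.64757123e-04  3.83805467e-01] [ 0.08420783  1.26498331 -0.93169321]
```

View pics/scene0.png

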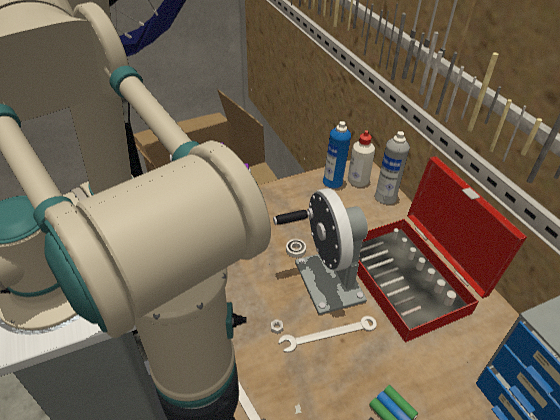

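View pics/top0.png

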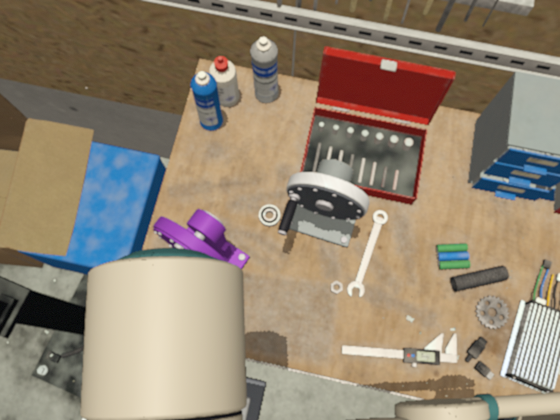

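The scene view shows the grey stand with its drum at (330,228) and black handle (275–312, 212–219). In the top view they are at (327,200) and (297,195)–(284,232). The bearing is at (296,246) scene / (269,215) top, the nut at (277,326) / (337,287), and the spanner at (328,335) / (367,253). Look-alikes: the purple stand at top (205,235), and the black sleeve-like cylinder at top (480,278). I choose the grey stand and check it in a close crop.

```bash
python3 - <<'E'
import cv2,pickle,numpy as np
d=pickle.load(open("v0.pkl","rb"))
a=d["scene"]["frame"][170:320,250:390,::-1]; b=d["top"]["frame"][140:260,250:390,::-1]
a=cv2.resize(a,None,fx=2.8,fy=4-1.2,interpolation=cv2.INTER_CUBIC);b=cv2.resize(b,None,fx=2.8,fy=2.8,interpolation=cv2.INTER_CUBIC)
h=max(a.shape[0],b.shape[0]);p=lambda i:cv2.copyMakeBorder(i,0,h-i.shape[0],0,0,0)
cv2.imwrite("pics/crop1.png",np.hstack([p(a),p(b)])); print(a.shape,b.shape)
E
```

```text
(420, 392, 3) (336, 392, 3)
```

View pics/crop1.png

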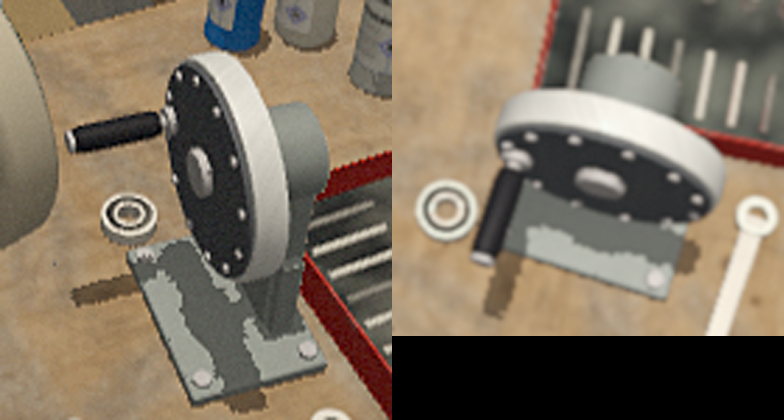

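The crop confirms the grey stand. Its black sleeve runs from scene (276,220) to (306,214) and from top (282,232) to (293,201). The hub cap is at scene (321,232) / top (325,206).

```bash
cat > h.py <<'E'
import numpy as np,cv2
def P(s): return s["intrinsics"]@np.c_[s["R"],s["t"]]
def tri(a,pa,b,pb):
    X=cv2.triangulatePoints(P(a),P(b),np.array(pa,float).reshape(2,1),np.array(pb,float).reshape(2,1)); X=X[:3,0]/X[3,0]
    r=[np.linalg.norm((lambda q:q[:2]/q[2])(P(s)@np.r_[X,1])-p) for s,p in((a,pa),(b,pb))]
    return X.round(1),np.round(r,1)
def plane(s,p,z):
    c=-s["R"].T@s["t"]; d=s["R"].T@np.linalg.solve(s["intrinsics"],[p[0],p[1],1]); return (c+d*(z-c[2])/d[2]).round(1)
E
python3 - <<'E'
from h import *; import pickle
d=pickle.load(open("v0.pkl","rb")); s,t=d["scene"],d["top"]
for n,a,b in(("tip",(275.7,220),(282.1,232.1)),("root",(306.4,213.9),(292.9,201.4)),("hubcap",(321,232.5),(325,206)),("cornerR",(317.9,313.6),(347.1,247.1))): print(n,*tri(s,a,t,b))
for p in((317.9,313.6),(366,301),(295.7,259.3)):print("plate",plane(s,p,12))
print("bearing",plane(s,(296,246.5),7),plane(t,(269,215),7));print("nut",plane(s,(277,326),7),plane(t,(337,287),7));print("sp",plane(s,(287,343),4),plane(s,(370,323),4),plane(t,(356,288),4),plane(t,(380,216),4))
E
```

```text
tip [ 460.8 -154.4  162.5] [0.2 0.1]
root [ 525.3 -161.6  161.2] [0.4 0.3]
hubcap [ 527.4 -223.2  165.7] [0.1 0.1]
cornerR [ 498.3 -293.1    2.9] [0.5 0.3]
plate [ 493.9 -298.2   12. ]
plate [ 600.8 -310.8   12. ]
plate [ 513.8 -149.9   12. ]
bearing [ 533.1 -111.1    7. ] [ 531.9 -111.3    7. ]
nut [ 407.1 -288.7    7. ] [ 407.9 -287.6    7. ]
sp [ 410.6 -329.6    4. ] [ 584.  -355.7    4. ] [ 415.1 -327.8    4. ] [ 584.1 -351.7    4. ]
```

```bash
cat >> h.py <<'E'
from scipy.spatial.transform import Rotation as Rn
YAW=-0.122; TILT=-0.22
ORI=[np.pi,TILT,YAW]
RM=Rn.from_euler('xyz',ORI).as_matrix()
HUB=np.array([534.,-225.,168.5]); AX=np.array([np.cos(YAW),np.sin(YAW),0]); AY=np.array([-np.sin(YAW),np.cos(YAW),0]); AZ=np.array([0,0,1.])
def hp(th,r=60,out=56,hub=HUB): return hub-out*AX+r*(np.cos(th)*AZ-np.sin(th)*AY)
def tcp(p): return p-RM[:,2]*155
E
python3 - <<'E'
from h import *; import pickle
from workcell import bot
d=pickle.load(open("v0.pkl","rb")); t=d["top"]; w=d["wrist"]
hsv=cv2.cvtColor(t["frame"],cv2.COLOR_RGB2HSV); m=cv2.inRange(hsv,(130,80,60),(160,255,255))
ys,xs=np.nonzero(m)
for z in(0,120,250):
    q=np.array([plane(t,p,z) for p in list(zip(xs,ys))[::15]]); print("purple",z,q.min(0),q.max(0))
print("drum check handle",hp(-1.69))
for th in np.arange(-1.69,-1.69+6.4,0.785):
    q=bot.inverse_kinematics(tcp(hp(th)),ORI); print(round(th,2),None if q is None else np.round(q,2))
print(bot.grip_point_offset)
for p in (tcp(hp(-1.69))+[0,0,90],[380,-260,450]): print(np.round(p),np.round(bot.inverse_kinematics(p,ORI),2))
E
```

```text
purple 0 [410.5 -78.7   0. ] [512.9 126.5   0. ]
purple 120 [389.8 -91.1 120. ] [481.2  92.  120. ]
purple 250 [ 367.4 -104.5  250. ] [446.8  54.6 250. ]
drum check handle [ 485.66627386 -159.05351795  161.36470584]
-1.69 [-0.51  0.15  1.93  0.11  0.85  1.12]
-0.9 [-0.54  0.11  1.86  0.11  0.97  1.11]
-0.12 [-0.62  0.11  1.8   0.12  1.04  1.02]
0.66 [-0.7   0.15  1.79  0.14  1.03  0.93]
1.45 [-0.74  0.2   1.83  0.16  0.94  0.87]
2.24 [-0.72  0.24  1.91  0.17  0.82  0.87]
3.02 [-0.65  0.24  1.97  0.16  0.74  0.94]
3.8 [-0.56  0.21  1.98  0.13  0.75  1.05]
4.59 [-0.51  0.15  1.94  0.11  0.85  1.12]
154.70000000000002
[ 452. -155.  403.] [-0.51  0.07  1.78  0.09  1.08  1.15]
[ 380 -260  450] [-0.81  0.02  1.72  0.15  1.24  0.85]
```

View pics/wrist0.png

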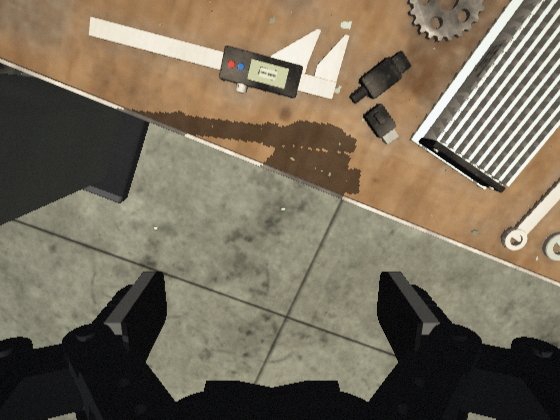

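The wrist view shows the fingers at the bottom and a camera about 73 mm to tool +x. With that side facing the drum the camera could hit it, so I use the half-turned grasp with the camera on the robot's side.

```bash
cat >> h.py <<'E'
ORI=[np.pi,-TILT,YAW+np.pi]
RM=Rn.from_euler('xyz',ORI).as_matrix()
E
python3 - <<'E'
from h import *; import pickle
from workcell import bot
print(RM[:,2].round(2),RM[:,1].round(2))
G=tcp(hp(-1.69)); print([None if q is None else np.round(q,2) for q in (bot.inverse_kinematics(tcp(hp(th)),ORI) for th in (-1.69,0,1.5,3))])
bot.goto([370,-270,450],ORI); bot.goto(G+[0,0,90],ORI); bot.move_gripper(65)
s=bot.sense(); print(s["time_s"],s["eef_pos"],s["ft_force"])
print(bot.movel(G,v=80,until_force=8)); s=bot.sense(); print(s["time_s"],s["eef_pos"]-G,s["ft_force"])
a,b=bot.snapshot("scene"),bot.snapshot("top")
pickle.dump((a,b),open("v1.pkl","wb"))
A=cv2.resize(a["frame"][130:290,230:370,::-1],None,fx=2.8,fy=2.8);B=cv2.resize(b["frame"][120:280,210:350,::-1],None,fx=2.8,fy=2.8)
cv2.imwrite("pics/pre.png",np.hstack([A,B]))
E
```

```text
[ 0.22 -0.03 -0.98] [0.12 0.99 0.  ]
[array([-0.51,  0.15,  1.93,  0.11,  0.85, -2.02]), array([-0.63,  0.11,  1.79,  0.12,  1.04, -2.13]), array([-0.74,  0.2 ,  1.84,  0.16,  0.93, -2.27]), array([-0.65,  0.24,  1.97,  0.16,  0.74, -2.21])]
3.05 [ 451.79958936 -155.85257011  403.01099444] [ 0.29515739 -0.64301735 -0.83472604]
False
4.325 [ 0.27694068 -0.12704659  0.52193624] [ 0.31133004 -0.64756537  0.25144166]
```

View pics/pre.png

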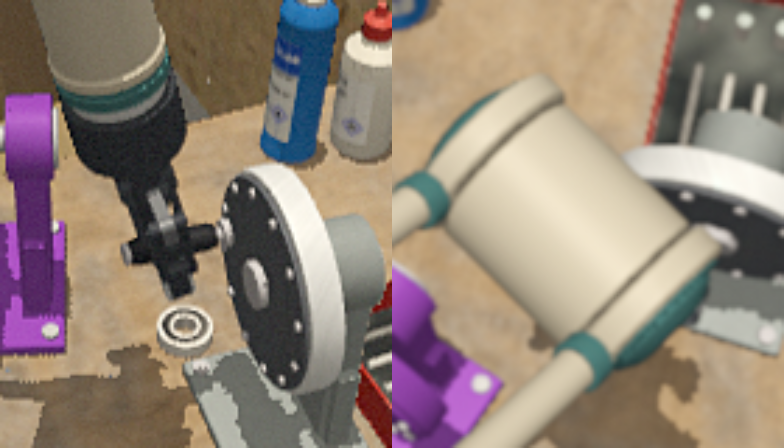

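The fingers straddle the black sleeve, seen at (170,240) in the left crop, with no contact force. I close the gripper and test a small turn.

```bash
python3 - <<'E'
from h import *; import json
from workcell import bot
f0=bot.sense()["ft_force"]; p0=bot.sense()["eef_pos"]
bot.move_gripper(0); s=bot.sense(); print(s["time_s"],s["opening"],s["gripper_force"],s["ft_force"]-f0,s["eef_pos"]-p0)
json.dump(list(f0),open("f0.json","w"))
for th in (-1.55,-1.40):
    g=tcp(hp(th)); bot.movel(g,v=40); s=bot.sense(); f=s["ft_force"]-f0
    t=-np.sin(th)*AZ-np.cos(th)*AY; r=np.cos(th)*AZ-np.sin(th)*AY
    print(s["time_s"],th,"tan",-f@t,"rad",f@r,"ax",f@AX,s["eef_pos"]-g,s["opening"])
E
```

```text
4.9083 19.09611560299017 58.44077445566654 [-1.25596568 -1.79782839  1.53484692] [-0.20535687 -0.0927204  -0.33120434]
5.2667 -1.55 tan -2.2530528041440614 rad -4.044739817108348 ax -1.6695598922456547 [-0.04560741 -0.32122802  0.51915403] 19.368402066432786
5.6417 -1.4 tan -1.1112244044770292 rad -5.250301024578612 ax -0.9603604894243825 [-0.02998648 -0.51037905  0.35785872] 19.3705597677006
```

```bash
cat > turn.py <<'E'
from h import *; import json,os
from workcell import bot
f0=np.array(json.load(open("f0.json")))
def turn(ths,hub=HUB,log="log.json"):
    L=json.load(open(log)) if os.path.exists(log) else []
    for th in ths:
        g=tcp(hp(th,hub=hub)); bot.movel(g,v=40); fs=[]
        for _ in range(4): bot.pause(0.03); s=bot.sense(); fs.append(s["ft_force"]-f0)
        f=np.mean(fs,0); t=-np.sin(th)*AZ-np.cos(th)*AY; r=np.cos(th)*AZ-np.sin(th)*AY
        row=[th,-f@t,f@r,f@AX]; L.append(row+list(s["eef_pos"]))
        print(round(s["time_s"],2),np.round(row,2),np.std(fs,0).round(2),(s["eef_pos"]-g).round(1),s["opening"].round(1))
        if np.linalg.norm(f)>30: print("force stop"); break
    json.dump(L,open(log,"w"))
E
python3 - <<'E'
from turn import *
turn(np.arange(-1.2,0.1,0.2))
E
```

```text
Traceback (most recent call last):
  File "turn.py", line 11, in turn
    print(round(s["time_s"],2),np.round(row,2),np.std(fs,0).round(2),(s["eef_pos"]-g).round(1),s["opening"].round(1))
                                                                                               ^^^^^^^^^^^^^^^^^^
AttributeError: 'float' object has no attribute 'round'
```

```bash
sed -i 's/s\["opening"\].round(1)/round(s["opening"],1)/' turn.py; python3 - <<'E'
from turn import *
turn(np.arange(-1.0,0.7,0.2))
E
```

```text
6.81 [-1.   -0.11 -7.36  2.31] [0.13 0.41 0.64] [ 0.1 -0.7 -0.3] 19.4
7.39 [-0.8   0.2  -9.21  3.95] [0.34 0.62 0.44] [ 0.2 -0.6 -0.8] 19.2
7.97 [ -0.6    1.01 -10.27   5.61] [0.59 0.46 0.07] [ 0.4 -0.3 -1.2] 19.5
8.56 [ -0.4    2.17 -10.64   6.8 ] [0.49 0.54 0.35] [ 0.7  0.2 -1.5] 19.3
9.14 [-0.2   2.05 -9.88  7.53] [0.97 0.84 0.7 ] [ 0.8  0.9 -1.6] 19.3
9.72 [-0.    2.71 -7.51  7.47] [0.42 0.38 0.42] [ 1.   1.4 -1.2] 19.3
10.31 [ 0.2   2.63 -5.48  6.62] [0.38 0.61 0.49] [ 1.1  1.6 -0.7] 19.2
10.89 [ 0.4   2.62 -3.61  5.97] [0.29 0.57 0.15] [ 1.2  1.5 -0.1] 19.5
11.47 [ 0.6   1.69 -2.82  5.75] [0.38 0.26 0.46] [1.3 1.2 0.3] 19.4
```

```bash
python3 - <<'E'
from turn import *
turn(np.arange(0.8,3.3,0.2))
E
```

```text
12.06 [ 0.8   1.86 -1.78  5.83] [0.35 0.26 0.29] [1.3 0.6 0.3] 19.3
12.64 [ 1.    1.18 -2.27  6.74] [0.49 0.16 0.64] [1.3 0.1 0.1] 19.1
13.22 [ 1.2   0.09 -2.38  8.09] [0.64 0.15 0.42] [ 1.4 -0.3  0. ] 19.3
13.81 [ 1.4  -0.64 -1.38  9.08] [0.36 0.48 0.26] [ 1.4 -0.5 -0.1] 19.2
14.39 [ 1.6  -1.46 -0.77  9.62] [0.36 0.25 0.69] [ 1.4 -0.7 -0.2] 19.4
14.97 [ 1.8  -1.39  0.26 10.02] [0.2  0.42 0.55] [ 1.4 -0.8 -0.3] 19.6
15.56 [ 2.   -1.83  1.19  9.24] [0.08 0.5  0.33] [ 1.3 -0.9 -0.3] 19.3
16.14 [ 2.2  -1.43  2.    9.66] [0.47 0.6  0.46] [ 1.2 -1.  -0.4] 19.0
16.73 [ 2.4  -1.73  3.48  9.52] [0.63 0.44 0.61] [ 1.1 -1.1 -0.5] 19.6
17.31 [ 2.6  -1.1   4.97  9.7 ] [0.38 0.25 0.6 ] [ 1.1 -1.1 -0.8] 19.2
17.89 [ 2.8  -1.6   6.76 10.43] [0.64 0.46 0.15] [ 0.9 -0.8 -1. ] 19.2
18.48 [ 3.   -1.24  6.33 10.  ] [0.33 0.44 0.54] [ 0.9 -0.5 -1.1] 19.5
19.06 [ 3.2  -1.58  5.24  9.4 ] [0.59 0.25 0.56] [ 0.7 -0.1 -1.1] 19.5
```

```bash
python3 - <<'E'
from turn import *
turn(np.arange(3.4,4.9,0.2))
L=np.array(json.load(open("log.json"))); th=L[:,0]
A=np.c_[np.ones_like(th),np.cos(th),np.sin(th)]
c,res,*_=np.linalg.lstsq(A,L[:,1],rcond=None); print("fit",c,np.hypot(*c[1:]),np.sqrt(res/len(th)))
pos=L[:,4:]+155*RM[:,2]; u=pos@AY; v=pos[:,2]
B=np.c_[2*u,2*v,np.ones_like(u)]; k,*_=np.linalg.lstsq(B,u*u+v*v,rcond=None); print("circle",k[:2],HUB@AY,HUB[2],np.sqrt(k[2]+k[0]**2+k[1]**2))
E
```

```text
19.64 [ 3.4  -2.16  4.14  7.92] [0.36 0.54 0.55] [ 0.6  0.  -0.9] 19.3
20.23 [ 3.6  -2.09  2.83  6.91] [0.73 0.42 0.67] [ 0.4  0.1 -0.8] 19.6
20.81 [ 3.8  -2.51  1.11  5.39] [0.66 0.48 0.48] [ 0.3  0.1 -0.6] 19.1
21.39 [ 4.   -1.03  1.9   5.88] [0.3  0.28 0.35] [ 0.1 -0.  -0.4] 19.3
21.98 [ 4.2  -1.91  1.74  5.51] [0.21 0.37 0.35] [ 0.  -0.  -0.1] 19.2
22.56 [ 4.4  -2.92 -0.02  4.02] [0.51 0.64 0.14] [-0.1 -0.1  0.1] 19.1
23.14 [ 4.6  -2.27 -1.68  3.14] [0.5  0.51 0.48] [-0.1 -0.3  0.1] 19.1
23.73 [ 4.8  -1.87 -4.59  3.12] [0.32 0.29 0.46] [-0.1 -0.4  0. ] 19.2
fit [-0.40969428  2.09165716  0.44440932] 2.138347330576019 [0.80858091]
circle [-158.79654847  167.44318012] -158.34111609011586 168.5 60.019948908511665
```

```bash
python3 - <<'E'
from turn import *
L=[]
for th in np.arange(4.7,4.0,-0.1):
    bot.movel(tcp(hp(th)),v=30); t=-np.sin(th)*AZ-np.cos(th)*AY; r=np.cos(th)*AZ-np.sin(th)*AY
    o=[]
    for i in range(4):
        s=bot.sense(); f=s["ft_force"]-f0; o.append((round(-f@t,2),round(f@r,2))); bot.pause(0.03)
    print(round(s["time_s"],2),round(th,2),o,(s["eef_pos"]-tcp(hp(th))).round(2),s["moment"].round(2),s["joint_vel"].round(3).max())
E
```

```text
24.18 4.7 [(np.float64(-0.29), np.float64(-5.78)), (np.float64(-1.6), np.float64(-5.31)), (np.float64(-0.98), np.float64(-6.49)), (np.float64(-1.14), np.float64(-6.23))] [-0.02 -0.28 -0.53] [-0.78 -0.1  -0.01] 0.001
24.66 4.6 [(np.float64(0.5), np.float64(-6.19)), (np.float64(-0.83), np.float64(-5.86)), (np.float64(-0.32), np.float64(-6.13)), (np.float64(0.73), np.float64(-5.11))] [-0.01 -0.26 -0.71] [-0.77 -0.07 -0.03] 0.0
25.14 4.5 [(np.float64(-0.19), np.float64(-5.45)), (np.float64(0.27), np.float64(-6.05)), (np.float64(-0.26), np.float64(-6.29)), (np.float64(0.44), np.float64(-5.25))] [ 0.01 -0.23 -0.75] [-0.83 -0.09  0.04] 0.002
25.62 4.4 [(np.float64(-0.98), np.float64(-5.6)), (np.float64(0.58), np.float64(-5.43)), (np.float64(0.22), np.float64(-5.05)), (np.float64(0.81), np.float64(-6.37))] [ 0.04 -0.23 -0.76] [-0.81 -0.13  0.02] 0.003
26.11 4.3 [(np.float64(2.58), np.float64(-5.36)), (np.float64(1.94), np.float64(-5.14)), (np.float64(1.08), np.float64(-4.73)), (np.float64(1.45), np.float64(-4.95))] [ 0.08 -0.15 -0.6 ] [-0.76 -0.19  0.02] 0.001
26.59 4.2 [(np.float64(1.55), np.float64(-3.51)), (np.float64(1.55), np.float64(-3.79)), (np.float64(1.78), np.float64(-2.06)), (np.float64(0.64), np.float64(-3.96))] [ 0.08  0.04 -0.31] [-0.58 -0.35  0.08] 0.001
27.07 4.1 [(np.float64(-0.92), np.float64(-1.54)), (np.float64(-0.29), np.float64(-2.61)), (np.float64(-0.48), np.float64(-1.49)), (np.float64(-0.96), np.float64(-1.6))] [ 0.13  0.2  -0.09] [-0.18 -0.51  0.17] 0.001
27.56 4.0 [(np.float64(-1.7), np.float64(0.79)), (np.float64(-1.57), np.float64(0.3)), (np.float64(-3.02), np.float64(-0.47)), (np.float64(-2.27), np.float64(-0.23))] [ 0.18  0.12 -0.31] [ 0.17 -0.64  0.18] 0.0
```

```bash
python3 - <<'E'
from h import *
from workcell import bot
a,b=bot.snapshot("scene"),bot.snapshot("top")
A=cv2.resize(a["frame"][130:290,230:370,::-1],None,fx=2.8,fy=2.8);B=cv2.resize(b["frame"][120:280,230:370,::-1],None,fx=2.8,fy=2.8)
cv2.imwrite("pics/mid.png",np.hstack([A,B]))
E
```

```text
(no output)
```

View pics/mid.png

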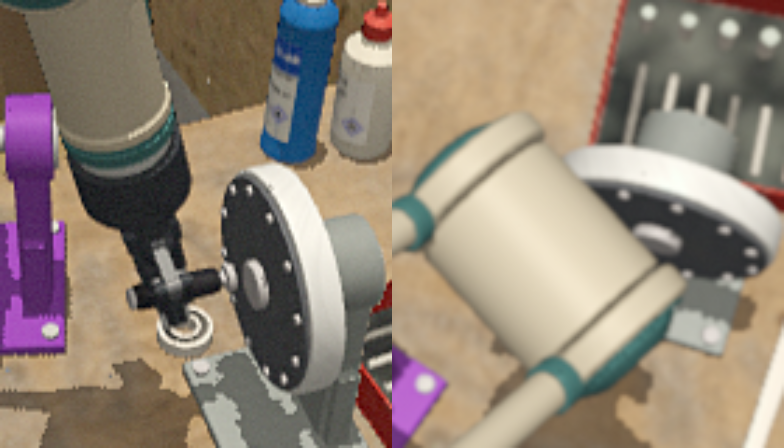

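The grip holds and the rotor really turns. My quick stops braked the rotor (about 3 kg equivalent at the handle), so the stopped readings lost the push. I repeat it slower, with gentle stops and a corrected centre, and then measure the sensor bias with the fingers open.

```bash
cat > slow.py <<'E'
from h import *; import json,os
from workcell import bot
H2=HUB+[1.2,-0.4,-1.6]
def samp(n=6):
    fs=[]
    for _ in range(n): bot.pause(0.012); fs.append(bot.sense()["ft_force"])
    return np.mean(fs,0)
def slow(ths,d,v=20,log="slow.json"):
    L=json.load(open(log)) if os.path.exists(log) else []
    for th in ths:
        bot.movel(tcp(hp(th,hub=H2)),v=v); f=samp(); t=-np.sin(th)*AZ-np.cos(th)*AY; r=np.cos(th)*AZ-np.sin(th)*AY
        L.append([d,th,*f]); print(round(bot.sense()["time_s"],2),round(th,2),"push %.2f rad %.2f ax %.2f"%(-f@t,f@r,f@AX))
        if np.linalg.norm(f)>30: print("stop");break
    json.dump(L,open(log,"w"))
E
python3 - <<'E'
from slow import *
slow(4.0+0.33*np.arange(1,5),1)
E
```

```text
28.81 4.33 push 1.84 rad -4.20 ax -1.45
29.99 4.66 push 2.49 rad -5.82 ax -3.97
31.18 4.99 push 3.27 rad -4.96 ax -5.04
32.36 5.32 push 4.01 rad -4.87 ax -4.83
```

```bash
python3 - <<'E'
from slow import *
slow(5.32+0.33*np.arange(1,7),1,v=23)
bot.move_gripper(32); b=samp(8); bot.move_gripper(0); s=bot.sense()
print("bias",b,s["time_s"],s["opening"],s["gripper_force"]); json.dump(list(b),open("bias.json","w"))
L=np.array(json.load(open("slow.json"))); th=L[:,1]; F=L[:,2:]-b
P=np.array([(-f)@(-np.sin(x)*AZ-np.cos(x)*AY) for f,x in zip(F,th)]); print(P.round(2))
A=np.c_[np.ones_like(th),np.cos(th),np.sin(th)]; c,*_=np.linalg.lstsq(A,P,rcond=None); print(c,np.std(P-A@c))
# push=fr - A sin(th+d)
for fr in (c[0],3.3):
    q=np.linalg.lstsq(A[:,1:],P-fr,rcond=None)[0]; print(fr,np.hypot(*q),"down at",(np.arctan2(q[1],q[0])+np.pi*1.5)%(2*np.pi), np.std(P-fr-A[:,1:]@q))
E
```

```text
33.42 5.65 push 4.88 rad -4.41 ax -5.29
34.48 5.98 push 4.63 rad -4.63 ax -4.80
35.53 6.31 push 4.41 rad -3.42 ax -4.79
36.59 6.64 push 4.04 rad -2.74 ax -5.08
37.65 6.97 push 3.77 rad -2.15 ax -5.21
38.71 7.3 push 2.64 rad -2.65 ax -5.17
bias [-0.12167453  0.48818157 -0.14355153] 39.3167 19.622911089204106 58.424761751666665
[1.88 2.37 3.01 3.63 4.42 4.14 3.95 3.65 3.5  2.52]
[ 1.99905671  2.11488497 -0.58904724] 0.1707690303044623
1.9990567146336697 2.1953849563055448 down at 4.440749049317592 0.17076903030446225
3.3 0.653487513724221 down at 4.959775768774366 0.5699663156087691
```

```bash
python3 - <<'E'
from slow import *
slow(7.3-0.355*np.arange(1,9),-1,v=24)
b=np.array(json.load(open("bias.json")))
L=np.array(json.load(open("slow.json"))); d=L[:,0]; th=L[:,1]; F=L[:,2:]-b
P=np.array([(-f)@(-np.sin(x)*AZ-np.cos(x)*AY) for f,x in zip(F,th)]); print(P.round(2))
for m,n in((d>0,"f"),((d<0),"r"),(d!=0,"both")):
    C=[np.cos(th),np.sin(th),(d>0)*1.]+([(d<0)*1.] if n=="both" else [])
    A=np.c_[tuple(C)][m] if n!="r" else np.c_[np.cos(th),np.sin(th),np.ones_like(th)][m]
    q=np.linalg.lstsq(A,P[m],rcond=None)[0]; print(n,q,np.hypot(*q[:2]),"down",(np.arctan2(q[1],q[0])+1.5*np.pi)%(2*np.pi),np.std(P[m]-A@q))
E
```

```text
40.4 6.94 push -0.83 rad -2.40 ax 5.73
41.48 6.59 push -0.20 rad -2.08 ax 6.11
42.57 6.24 push 1.41 rad -2.51 ax 4.71
43.65 5.88 push 1.19 rad -2.88 ax 1.16
44.73 5.52 push 0.92 rad -3.24 ax -4.43
45.82 5.17 push -0.54 rad -2.88 ax -6.21
46.9 4.81 push -0.90 rad -2.76 ax -7.38
47.98 4.46 push -1.31 rad -2.89 ax -7.69
[ 1.88  2.37  3.01  3.63  4.42  4.14  3.95  3.65  3.5   2.52 -1.12 -0.61
  0.93  0.7   0.48 -0.87 -1.09 -1.34]
f [ 2.11488497 -0.58904724  1.99905671] 2.1953849563055416 down 4.440749049317593 0.17076903030446222
r [ 2.51960767 -1.13845749 -2.27495272] 2.7648703850037895 down 4.288006635066904 0.4235700170650745
both [ 2.21246134 -0.75773692  1.90000874 -1.94903362] 2.338621481443531 down 4.382423814051243 0.333782889115091
```

Forward, reverse and joint fits put the heavy side down at a rotor angle of 4.44, 4.29 and 4.38 rad. I settle at 4.39 and hand in.

```bash
python3 - <<'E'
from slow import *
slow([4.39],-1,v=10); bot.pause(0.4); s=bot.sense(); print(s["time_s"],s["opening"],s["gripper_force"],np.abs(s["joint_vel"]).max(),s["ft_force"]); print(bot.close_job())
E
```

```text
48.6 4.39 push -1.97 rad -3.05 ax -7.99
49.0 19.144846561974298 59.58353337831795 0.0014654005398234168 [-7.86459331 -1.20106162  2.07746337]
the job is handed in; nothing more can be done
None
```

I turned the rotor a full turn by its handle and handed the job in at 49 s, gripping the handle at 4.39 rad with the rotor at rest; the force fits put the heavy side straight down between 4.29 and 4.44 rad, inside the 25° limit, but no verdict came back.

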